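# Level the dryer plinth's bearers with a straightedge

## Task

Lay the aluminium straightedge across the three bearers of the dryer plinth and let go of it, then press first its left end (the robot's left) and then its right end down onto the outer bearers, firmly but with no more than finger pressure, to feel how much it rocks on the high centre bearer. Draw out the centre bearer's wedge just until the rocking stops, so that the centre bearer is neither high nor low, and prove it by pressing the left end and then the right end down once more. Leave the straightedge lying across the bearers, let go of everything, and do not disturb the other things.

Things in the scene. Friction and masses are not known exactly. Their poses are not given: they have to be found in the camera images.
- plinth: The dryer plinth, fixed: plywood base 350 x 340 x 18 mm with three pale timber bearers with black rubber tops, each 38 mm wide and 260 mm long along the plinth's x (from x = -120 to +140): left at y = +140 mm, centre at 0, right at -140. Origin: on the counter under the centre bearer; x away from the robot, y to its left, z up. The outer two are screwed down.
- left_rest (a point): Point on the left bearer's middle line, 40 mm nearer the robot than the plinth's origin, 84 mm above the counter: its nominal top. The outer bearers' tops are level with one another but, sawn timber, both stand up to 2.5 mm above or below this. All three bearers are topped with a black 5 mm rubber strip that gives about 0.05 mm per newton.
- right_rest (a point): The same point for the right bearer.
- centre_rest (a point): The same point for the centre bearer. This bearer rides on folding wedges and its top starts 1.5 to 7.5 mm higher than the outer bearers' tops; how much is not measured, it must be felt.
- straightedge_mid (a point): Centre of the straightedge, half-way up: a rigid aluminium box bar 400 mm long (its y), 22 mm wide (x), 40 mm high (z), red end caps, 0.2 to 0.33 kg. It starts upright on the counter left or right of the plinth, about along world x. On the high centre bearer it lies level and tips over that bearer's edges when an end is pressed. It may bear on a bearer with 25 N at most.
- wedge_tail (a point): Tail of the dark lower wedge, sticking out 85 mm from under the centre bearer towards the robot: 38 mm wide (y), about 30 mm thick, top about 47 mm above the counter, just clear of the base. The point to grip: 46 mm before the bearer, 36 mm high. It slides along the plinth's x, about 6 N, up to 70 mm out, and stays put; each 8 mm drawn out lowers the centre bearer 1 mm, pushed in raises it.
- spare_mid (a point): Bystander: the centre of a loose spare batten 380 x 63 x 38 mm lying flat on the counter on the other side of the plinth from the straightedge.
- screw_tub: Bystander: small clear tub of screws, 54 mm across, 30 mm high, standing on the plinth's base between the centre and right bearers; origin: centre of its underside. Other loose bystanders (yellow tape measure, screwdriver, paint tin, red jug, purple bottle) stand farther out.

How it is judged (in metres and radians):
On the way, in this order (a step that is already met when the one before it is completed fails the run):
1. the straightedge lies across all three bearers and has been let go (z of straightedge_mid in the frame of plinth between 0.099 and 0.117 m and angle between the y axis of straightedge_mid and the y axis of plinth, either way round below 0.12 rad and y of straightedge_mid in the frame of plinth between -0.03 and 0.03 m and x of straightedge_mid in the frame of plinth between -0.1 and 0.12 m and contact force between the fingers and straightedge below 0.05 N), for 0.2 s.
2. its left end is pressed down onto the left bearer (contact force between straightedge and left_rubber above 3 N and contact force between the fingers and straightedge above 2 N), for 0.2 s.
3. its right end is pressed down onto the right bearer (contact force between straightedge and right_rubber above 3 N and contact force between the fingers and straightedge above 2 N), for 0.2 s.
4. with the centre bearer eased into line, the left end is pressed down again (all of step 2 and z of centre_bearer in the frame of outer_bearers between 0.0632 and 0.0648 m), for 0.2 s.
5. and the right end again (all of step 3 and z of centre_bearer in the frame of outer_bearers between 0.0632 and 0.0648 m), for 0.2 s.
At the end, for the whole second after the job is handed in: The centre bearer's top is level with the outer bearers' tops within 0.8 mm; the straightedge lies at rest on the bearers, square across them within 7 degrees and its middle within 30 mm of the centre bearer's line; everything let go, no other thing moved over 30 mm (z of straightedge_mid in the frame of plinth between 0.099 and 0.117 m and angle between the y axis of straightedge_mid and the y axis of plinth, either way round below 0.12 rad and y of straightedge_mid in the frame of plinth between -0.03 and 0.03 m and x of straightedge_mid in the frame of plinth between -0.1 and 0.12 m and z of centre_bearer in the frame of outer_bearers between 0.0632 and 0.0648 m and linear speed of straightedge below 0.01 m/s); the robot touches nothing.
It fails at once if the straightedge bears on a bearer with more than 25 N (set down or pressed too hard) (contact force between straightedge and left_rubber above 25 N or contact force between straightedge and right_rubber above 25 N or contact force between straightedge and centre_rubber above 25 N).
It fails at once if the straightedge is tipped over (angle between straightedge_mid's own z axis and vertical above 0.6 rad).
It fails at once if another loose thing is shifted more than 30 mm (distance of any of spare_mid, screw_tub, paint_tin, red_jug, softener, tape_measure, screwdriver from where it was at the start of the episode above 0.03 m).
It also fails if it takes over 72 s, if anything falls off the work surface, if the arm or the gripper's body presses on something with over 40 N, if the wrist force passes 120 N, or if a joint passes its speed limit or range.

## Robot

A 6-joint arm with a two-finger parallel gripper is mounted at the origin on the work surface. World frame = base frame: x ahead of the robot, y to its left, z up, the work surface at z = 0. Lengths are in mm, angles in rad, forces in N, time in s.
With the tool pointing down it reaches from about 275 to 825 mm from the base axis. Payload 4.9 kg.
Tool frame: the origin (TCP) lies at the very end of the fingers, on their centre line; the grasp point (between the pads) lies 19 mm behind it; z points along the fingers, y is the line along which they close (so a half turn about z gives the same grasp; the last joint's range is limited). The gripper opens to 85 mm and grips with 20 to 120 N. Pads are 22 mm wide; open, the fingers measure 114 mm over their backs; the gripper's body (76 mm by 85 mm) begins 54 mm behind the grasp point. The pads swing forward as they close: fully open they stand 13 mm farther back than shut.
Start: joints at [-1.246, 0.326, -0.193, 1.052, 0, 1.437], TCP at [243.594, -493.133, 231.281] pointing down, gripper open.
Joint ranges: [-2.65, 2.65], [-0.97, 1.79], [-1.3, 1.35], [-1.93, 2.1], [-1.47, 1.37], [-3.14, 3.14]. Speed limits (rad/s): [2.57, 2.57, 3.14, 3.14, 3.14, 3.14].

## Interface

Orientations are given as [roll, pitch, yaw] about the fixed x, y, z axes, in that order (R = Rz(yaw) Ry(pitch) Rx(roll)).
In Python, from bench import bot, solve_ik, imaging gives the robot as it stands. Calls block until the motion is done:
- bot.move_ptp(position, orientation): joint-space move of the TCP to a pose.
- bot.movel(position, rot=None, max_speed=150, threshold=None): straight line of the TCP; rot=None keeps the orientation; max_speed is the mean speed in mm/s. With threshold (N) it stops when the force on the tool has changed by that much, and returns True; else False.
- bot.move_j(angles): joint-space move.
- bot.grip(opening, effort=None): opening from 0.0 (shut) to 1.0 (fully open); effort is the grip in N (None keeps the last); returns when the fingers have stopped.
- bot.dwell(seconds).
- solve_ik(position, orientation): joint angles nearest the present ones, or None.
- bot.get_state(): the state.
- imaging.capture(name): name is "side" or "top"; returns the picture (420x560x3 uint8, blue, green, red); there is no depth.
- imaging.camera_model(name): a dict with "K" (3x3 intrinsics, pixels), "k1" (the pictures are not rectified: a ray, as slopes to the right and down, at radius r is drawn at 1 + k1 r^2 times it, then the intrinsics apply), "position" and "rotation" of the camera in the world. Camera axes: x right, y up, looking along -z (the intrinsics and any distortion apply to the point x, -y, -z); pixel columns grow to the right and rows downward; lengths in mm; the calibration is good to about 2 mm. A picture is of the moment at which its call begins. camera_model takes no time and is no camera call.
A pose or a line that the arm cannot do raises bot.IKError and nothing moves.
- bot.sign_off(): hands the job in; it is judged then, once.
The state is a dict: "t": time; "qpos": joint angles; "joint_velocities": joint speeds; "effort": joint torques, N m; "tcp_pos": TCP position; "orientation": TCP orientation; "contact_force": force on the tool from outside, world axes, zero at the start; "wrist_torque": the same for the moment, N m; "opening": opening from 0.0 (shut) to 1.0 (fully open); "gripper_force": force on a finger pad.
Only numpy, scipy, OpenCV 4.12 (cv2) and the standard library are available. Lean on these libraries where they do the work, as an engineer would, in place of code of your own. Each camera call takes 0.05 s, during which the arm holds its last target. There are 200 camera calls.

## Working session

There is one attempt and no reset: what is moved stays moved. The work goes in short steps, each a Python script; the robot and the scene stay as the last script left them, time stands still between calls to the robot, and variables do not carry over. Pictures are saved under pics/ and viewed, at most 10 in all, crops included, and the job is handed in when it is done.

```bash
ls; mkdir -p pics; python3 - <<'E'
from bench import bot, imaging
import cv2
for n in("side","top"):
    cv2.imwrite(f"pics/{n}0.png",imaging.capture(n)); m=imaging.camera_model(n); print(n,m)
print(bot.get_state())
E
```

```text
pics
side {'K': array([[404.490754  ,   0.        , 283.47722779],
       [  0.        , 404.490754  , 210.83750618],
       [  0.        ,   0.        ,   1.        ]]), 'k1': -0.11663420192696972, 'position': array([409.10177602, 720.42198549, 644.69431738]), 'rotation': array([ 9.19517532e-01,  2.74300749e-03, -2.85411513e+00])}
top {'K': array([[417.78372143,   0.        , 283.01682306],
       [  0.        , 417.78372143, 210.30517026],
       [  0.        ,   0.        ,   1.        ]]), 'k1': 0.01865813083478478, 'position': array([ 423.25120434,   14.35152065, 1143.51865   ]), 'rotation': array([ 0.18904367,  0.0016302 , -1.58700087])}
{'t': 0.1, 'qpos': array([-1.24621855e+00,  3.26881250e-01, -1.93476026e-01,  1.05199765e+00,
       -2.93517116e-05,  1.43659975e+00]), 'joint_velocities': array([ 0.00026307, -0.0019483 ,  0.0020499 ,  0.00121202,  0.00113809,
       -0.00037283]), 'effort': array([ 1.87725316e-03, -4.44238865e+01,  2.63037819e+01,  7.89467362e-03,
        2.90819315e-06, -4.14029898e-06]), 'tcp_pos': array([ 243.40459841, -492.63090003,  230.57686376]), 'orientation': array([-3.14004414e+00, -1.79443662e-04,  4.58774236e-01]), 'contact_force': array([-0.38597854, -0.01751911,  0.22993324]), 'wrist_torque': array([-0.04665351, -0.04506662,  0.09153722]), 'gripper_force': 0.0, 'opening': 1.003078389159868}
```

View pics/side0.png

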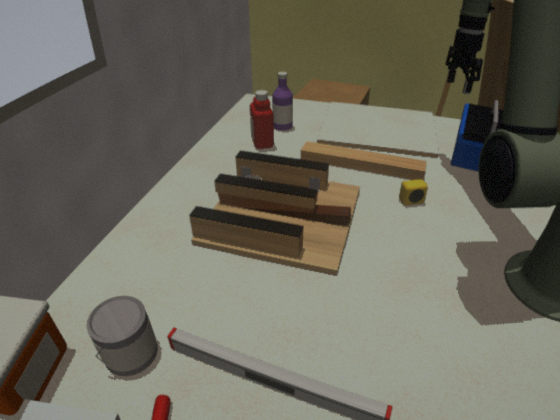

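View pics/top0.png

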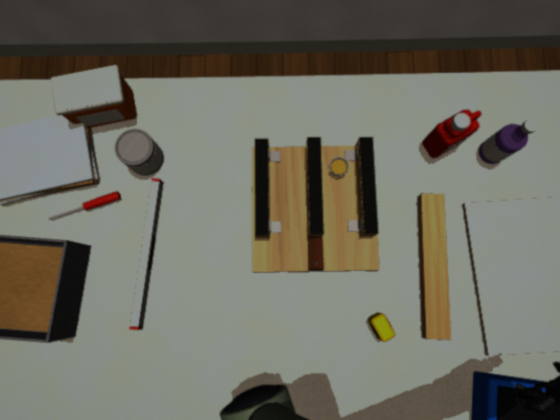

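The side view shows the three black bearer tops at (245,222), (266,185) and (282,162). The straightedge's red caps are at (172,338) and (388,412). In the top view the bearers are at x ≈ 262, 315 and 367, the wedge tail is at (316,252), and the straightedge runs from (156,180) to (136,328) on the left side. The batten is on the right, and the tub is at (339,168).

```bash
cat > vis.py <<'E'
import numpy as np, cv2
from scipy.spatial.transform import Rotation as R
from bench import imaging
def ray(n,uv):
    m=imaging.camera_model(n);K=m["K"]
    d=cv2.undistortPoints(np.array([[uv]],float),K,np.array([m["k1"],0,0,0,0]))[0,0]
    r=R.from_euler("xyz",m["rotation"]).as_matrix()@np.array([d[0],-d[1],-1])
    return m["position"],r/np.linalg.norm(r)
def plane(n,uv,z):
    p,d=ray(n,uv); return p+d*(z-p[2])/d[2]
def tri(a,b):  # top uv, side uv -> point, gap
    p,d=ray("top",a);q,e=ray("side",b)
    s=np.linalg.lstsq(np.c_[d,-e],q-p,rcond=None)[0]
    A,B=p+d*s[0],q+e*s[1]; return (A+B)/2,np.linalg.norm(A-B)
def blobs(mask,amin,roi):
    x0,y0,x1,y1=roi;m=np.zeros_like(mask);m[y0:y1,x0:x1]=mask[y0:y1,x0:x1]
    cs=[c for c in cv2.findContours(m,cv2.RETR_EXTERNAL,cv2.CHAIN_APPROX_NONE)[0] if cv2.contourArea(c)>=amin]
    return cs
def red(im):
    h=cv2.cvtColor(im,cv2.COLOR_BGR2HSV); return (cv2.inRange(h,(0,120,60),(8,255,255))|cv2.inRange(h,(172,120,60),(180,255,255)))
E
python3 - <<'E'
from vis import *
np.set_printoptions(precision=1,suppress=True)
t=cv2.imread("pics/top0.png");s=cv2.imread("pics/side0.png")
def cen(cs):
    return [(cv2.minAreaRect(c)[0],cv2.contourArea(c),cv2.boundingRect(c)) for c in cs]
print("caps top",cen(blobs(red(t),2,(120,165,170,345)))); print("caps side",cen(blobs(red(s),4,(160,320,400,420))))
for n,im,roi in(("top",t,(245,125,390,250)),("side",s,(180,145,340,270))):
    v=im.max(2); mk=cv2.inRange(v,0,45 if n=="top" else 45)
    for c in blobs(mk,80,roi): print(n,cv2.contourArea(c),cv2.boxPoints(cv2.minAreaRect(c)).tolist())
big=np.hstack([cv2.resize(t[125:280,240:390],(400,413),interpolation=2),cv2.resize(s[145:270,180:370],(400,263),interpolation=2).copy() if 0 else cv2.copyMakeBorder(cv2.resize(s[145:270,180:370],(400,263),interpolation=2),0,150,0,0,0)])
cv2.imwrite("pics/crop.png",cv2.convertScaleAbs(big,alpha=1.8))
E
```

```text
caps top [((134.0, 328.0), 13.0, (130, 327, 9, 3)), ((155.5, 179.0), 8.0, (152, 178, 8, 3))]
caps side [((388.1764831542969, 412.29412841796875), 48.5, (385, 405, 7, 15)), ((164.5, 407.0), 189.5, (160, 395, 10, 25)), ((170.92681884765625, 337.6585388183594), 33.0, (168, 328, 8, 21))]
top 1097.0 [[254.8454132080078, 139.01376342773438], [267.77215576171875, 138.85986328125], [268.928466796875, 235.98895263671875], [256.001708984375, 236.14285278320312]]
top 1520.0 [[353.9251403808594, 138.34384155273438], [371.7547912597656, 137.33462524414062], [377.2629699707031, 234.64547729492188], [359.4333190917969, 235.65469360351562]]
top 1251.5 [[305.4375305175781, 138.06570434570312], [320.0176696777344, 137.69186401367188], [322.5853576660156, 237.83114624023438], [308.0052185058594, 238.20498657226562]]
side 309.5 [[254.83782958984375, 209.9729766845703], [256.1351318359375, 202.18919372558594], [339.97296142578125, 216.1621551513672], [338.6756591796875, 223.94593811035156]]
side 1045.5 [[190.52450561523438, 216.5358428955078], [192.53961181640625, 205.78868103027344], [301.8830261230469, 226.2905731201172], [299.867919921875, 237.03773498535156]]
side 780.0 [[215.70269775390625, 181.78378295898438], [217.270263671875, 172.37838745117188], [316.6756591796875, 188.94595336914062], [315.10809326171875, 198.35134887695312]]
side 511.5 [[236.82394409179688, 157.17359924316406], [237.90951538085938, 149.9364471435547], [327.3960876464844, 163.3594207763672], [326.3105163574219, 170.59657287597656]]
```

View pics/crop.png

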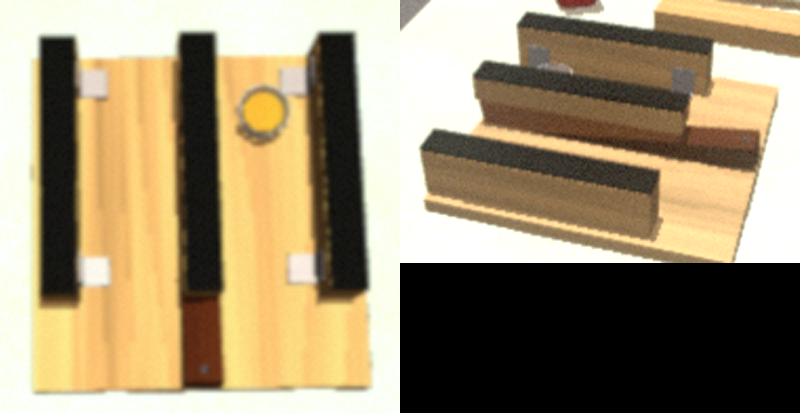

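```bash
python3 - <<'E'
from vis import *
np.set_printoptions(precision=1,suppress=True)
# strip end midpoints: top face in top view; whole black band in side view
T={"L":((261.3,139.2),(262.6,235)),"C":((314.2,137.9),(316,233.9)),"Rr":((366.2,137.4),(370.6,233.8))}
S={"L":((191.5,211.2),(300.9,231.7)),"C":((216.5,177.1),(315.9,193.6)),"Rr":((237.4,153.6),(326.9,167))}
P={}
for k in T:
    for i in(0,1):
        p,g=tri(T[k][i],S[k][i]); q=plane("top",T[k][i],86); P[k,i]=q; print(k,i,"tri",p,"gap",g,"plane86",q)
for a,b in(("L","Rr"),("L","C")): print(a,b,[np.linalg.norm(P[a,i]-P[b,i]) for i in(0,1)])
print("len",[np.linalg.norm(P[k,0]-P[k,1]) for k in T])
v=sum(P[k,0]-P[k,1] for k in T); print("yaw",np.arctan2(v[1],v[0]))
print("wedge tail end top47",plane("top",(240+205/2.667,125+385/2.667),47), "base end",plane("top",(316,270.5),18))
for a,b in(((134.5,328),(388.2,412.3)),((156,179.5),(171.5,337.7))): print("cap",tri(a,b),plane("top",a,40))
E
```

```text
L 0 tri [824.6  68.5  77.2] gap 3.9417677322248377 plane86 [819.3  67.5  86. ]
L 1 tri [564.2  66.4  75.9] gap 0.8996937166986345 plane86 [562.4  65.9  86. ]
C 0 tri [823.3 -73.1  84.3] gap 4.104469969284974 plane86 [820.5 -73.4  86. ]
C 1 tri [562.9 -70.3  85.7] gap 0.22464403395960453 plane86 [563.  -70.3  86. ]
Rr 0 tri [ 823.2 -213.4   78.1] gap 1.3797299173675572 plane86 [ 819.5 -211.8   86. ]
Rr 1 tri [ 562.9 -210.6   78.9] gap 1.985310563742386 plane86 [ 561.  -209.2   86. ]
L Rr [np.float64(279.2702318600329), np.float64(275.089369693927)]
L C [np.float64(140.91962317098069), np.float64(136.12604653671096)]
len [np.float64(256.89210720986347), np.float64(257.5743219683429), np.float64(258.49514503224634)]
yaw -0.005276905990895173
wedge tail end top47 [475.3 -72.7  47. ] base end [473.7 -72.6  18. ]
cap (array([336.2, 398. ,  32.3]), np.float64(2.058996094267586)) [335.8 395.4  40. ]
cap (array([730. , 362.5,  23.2]), np.float64(0.3113146967972857)) [725.5 357.3  40. ]
```

The plinth origin is at about (683, -71.5) with yaw ≈ 0, and the tail end at 475–478 fits the 85 mm given. The straightedge centre is at about (531, 376), yaw -0.098, and its cap spacing of 391 mm fits. Next I pick it up.

```bash
python3 - <<'E'
from bench import bot
from vis import *
np.set_printoptions(precision=2,suppress=True)
pi=np.pi; o=[pi,0,pi-0.0975]
def st(m):
    s=bot.get_state(); print(m,round(s["t"],2),s["tcp_pos"],s["orientation"],s["contact_force"],round(s["opening"],3),s["gripper_force"])
bot.move_ptp([531,376,120],o); st("above")
bot.movel([531,376,14],max_speed=120,threshold=12); st("down")
bot.grip(0.0,40); st("grip")
bot.movel([531,376,190]); st("lift")
cv2.imwrite("pics/lift.png",np.hstack([cv2.resize(imaging.capture(n),(400,300)) for n in("side","top")])); st("cam")
E
```

```text
above 3.33 [531.6  375.26 120.15] [-3.14  0.    3.04] [ 0.09  0.09 -0.44] 0.998 0.0
down 4.36 [531.67 376.35  14.8 ] [3.14 0.   3.04] [0.29 0.18 0.1 ] 1.0 0.0
grip 4.96 [531.33 376.41  14.46] [3.14 0.   3.04] [-0.53  0.14  2.74] 0.251 40.27526915073395
lift 6.28 [530.33 375.61 188.77] [-3.14 -0.    3.04] [ 0.12  0.62 -2.3 ] 0.25 39.60173964500427
cam 6.38 [530.39 375.65 188.74] [-3.14 -0.    3.04] [ 0.78  0.07 -2.13] 0.251 39.60142493247986
```

View pics/lift.png

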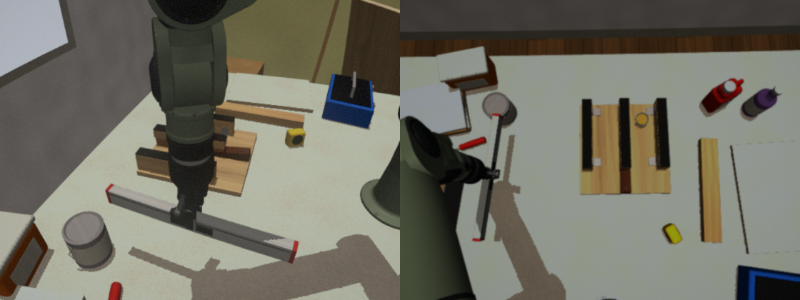

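The bar is held near its middle and level, with caps at (110,190)/(294,250) in the side view and (495,114)/(478,240) in the top view. Now I place it.

```bash
python3 - <<'E'
from bench import bot
from vis import *
np.set_printoptions(precision=2,suppress=True)
pi=np.pi; o=[pi,0,pi/2]
def st(m):
    s=bot.get_state(); print(m,round(s["t"],2),s["tcp_pos"],s["orientation"],s["contact_force"],round(s["opening"],3),s["gripper_force"])
bot.move_ptp([643,-71.5,190],o); st("above")
bot.movel([643,-71.5,118],max_speed=100); st("near")
print(bot.movel([643,-71.5,90],max_speed=10,threshold=3.5)); st("touch")
bot.grip(1.0); st("open")
bot.movel([643,-71.5,200],max_speed=150); bot.dwell(.3); st("up")
cv2.imwrite("pics/placed.png",np.vstack([cv2.resize(imaging.capture("side")[130:270,170:380],(420,280)),cv2.resize(imaging.capture("top")[120:280,210:420],(420,320))])); st("cam")
E
```

```text
above 8.07 [643.05 -70.21 190.  ] [-3.14 -0.    1.57] [-0.07  0.1  -3.01] 0.249 39.559725522994995
near 8.94 [643.57 -71.51 118.65] [3.14 0.   1.57] [-0.58 -0.44 -2.97] 0.252 39.56128656864166
True
touch 10.49 [642.94 -71.5  103.02] [-3.14  0.    1.57] [-0.18 -0.1   5.5 ] 0.25 40.67812621593475
open 11.13 [641.64 -71.17 101.35] [-3.14 -0.    1.57] [-0.3  -0.52 -1.06] 0.998 0.0
up 12.24 [642.55 -71.44 199.08] [-3.14 -0.    1.57] [-0.54 -0.19  0.56] 0.999 0.0
cam 12.34 [642.82 -71.47 199.54] [-3.14 -0.    1.57] [-0.97  0.19  0.02] 0.998 0.0
```

View pics/placed.png

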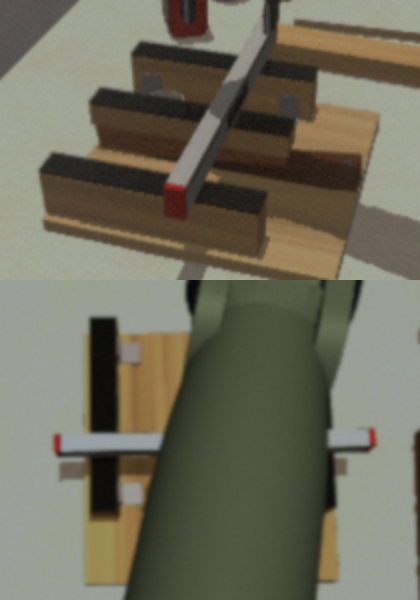

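The bar lies level across all three bearers, its caps at ~(64,443) and (372,438) in the lower crop, centred within a few mm. I press left, right, then centre as a height reference.

```bash
cat > press.py <<'E'
import numpy as np
from bench import bot
from vis import *
np.set_printoptions(precision=2,suppress=True)
O=[np.pi,0,np.pi/2]; X,Y=643,-71.5
def press(name,dy,thr=8,z0=137):
    y=Y+dy
    bot.movel([X,y,z0],rot=O,max_speed=200)
    bot.dwell(.2); f0=bot.get_state()["contact_force"][2]
    hit=bot.movel([X,y,z0-25],max_speed=9,threshold=thr)
    r=[]
    for _ in range(8):
        bot.dwell(.06); s=bot.get_state(); r.append([s["tcp_pos"][2],s["contact_force"][2]-f0])
    r=np.array(r); print(name,hit,"z",r[:,0].mean().round(2),"+-",r[:,0].std().round(2),"F",r[:,1].mean().round(1),r[:,1].max().round(1),"t",round(s["t"],1),flush=True)
    bot.movel([X,y,z0],max_speed=80)
    return r.mean(0)
E
python3 - <<'E'
from press import *
bot.grip(0.0)
bot.movel([X,Y+145,145],rot=O,max_speed=200)
l=press("L",145); bot.movel([X,Y-145,145],max_speed=250)
r=press("R",-145); c=press("C",0)
print("h est",(c-(l+r)/2)[0]/0.9)
E
```

```text
L True z 123.52 +- 0.01 F 5.8 6.3 t 16.6
R True z 123.57 +- 0.01 F 4.5 5.4 t 20.7
C True z 128.61 +- 0.01 F 5.4 6.2 t 23.9
h est 5.626507113907498
```

Rocking shows the centre bearer 5.6 to 6.3 mm high, depending on where the tip bears. I repeat the right press a little more firmly for certainty, then draw the wedge 40 mm and remeasure.

```bash
cat >> press.py <<'E'
def wedge(x,dx):
    o=[np.pi,0,np.pi]; y=-71.8
    bot.grip(1.0)
    bot.move_ptp([x,y,190],o)
    bot.movel([x,y,80],max_speed=200); print("hit",bot.movel([x,y,23],max_speed=80,threshold=12))
    bot.grip(0.0,50); a=bot.get_state(); 
    bot.movel([x+dx,y,23],max_speed=40); bot.dwell(.3); b=bot.get_state()
    print("grip",a["opening"],a["gripper_force"],a["tcp_pos"],"->",b["tcp_pos"],b["contact_force"],b["opening"])
    bot.grip(1.0); bot.dwell(.1)
    bot.movel([x+dx,y,190],max_speed=200); print("t",bot.get_state()["t"])
E
python3 - <<'E'
from press import *
press("R",-145,thr=10)
bot.movel([X,Y-145,190],max_speed=200)
wedge(517,-40)
cv2.imwrite("pics/w1.png",np.vstack([cv2.resize(imaging.capture("side")[130:270,170:380],(420,280)),cv2.resize(imaging.capture("top")[120:280,210:420],(420,320))]))
E
```

```text
R True z 123.51 +- 0.01 F 6.1 6.8 t 27.3
hit False
grip 0.43491957870191733 51.879932284355164 [517.23 -71.4   23.57] -> [478.69 -71.32  23.59] [3.41 3.37 2.76] 0.4364068641253448
t 35.25
```

View pics/w1.png

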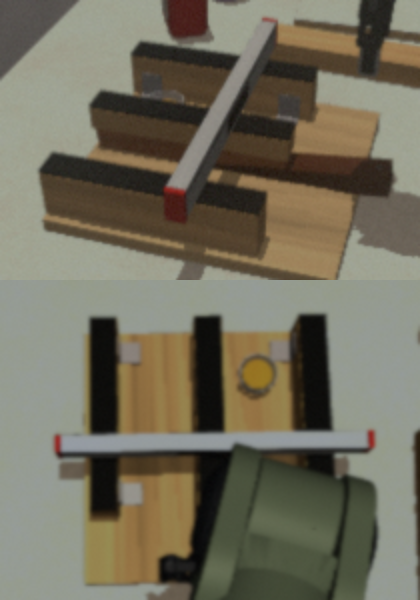

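The wedge moved out 38.5 mm (4.8 mm of lowering) and the bar is undisturbed. Now I remeasure.

```bash
python3 - <<'E'
from press import *
bot.grip(0.0)
bot.move_ptp([X,Y,150],O)
c=press("C",0,z0=131); l=press("L",145,z0=131); r=press("R",-145,z0=131)
c+=0; print((c-(l+r)/2)[0])
bot.movel([X,Y-145,190],max_speed=250)
E
```

```text
C True z 123.8 +- 0.01 F 5.1 5.6 t 39.7
L True z 122.93 +- 0.01 F 4.8 5.5 t 42.8
R True z 122.93 +- 0.01 F 5.7 6.7 t 46.6
0.8675989549338965
```

The drop of 4.81 mm matches 38.5/8, so the residual is about 1.05 to 1.1 mm. I draw about 8.5 mm more, then do the proof presses.

```bash
python3 - <<'E'
from press import *
wedge(480,-10)
bot.grip(0.0)
bot.move_ptp([X,Y+145,140],O)
press("L",145,z0=129); press("R",-145,z0=129)
E
```

```text
hit False
grip 0.43730596419236 51.441083550453186 [480.19 -71.29  23.58] -> [471.45 -71.29  23.6 ] [2.8  4.78 4.04] 0.43474116111666294
t 53.6917
L True z 122.81 +- 0.01 F 4.9 6.1 t 58.2
R True z 122.81 +- 0.01 F 5.5 6.6 t 61.8
```

```bash
python3 - <<'E'
from press import *
bot.movel([X,Y-145,190],max_speed=200)
bot.dwell(.3); print(bot.get_state()["t"],bot.get_state()["contact_force"]); print(bot.sign_off())
E
```

```text
62.85 [ 0.09 -0.73  0.09]
the job is handed in; nothing more can be done
None
```

I handed the job in at 62.9 s: the straightedge lies across the bearers, let go. By calculation from the wedge travel, not a final centre press, the centre bearer is level to about ±0.1 mm; the second left and right presses matched at 122.81 mm under about 5 N.

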